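# Shaft parts to the assembly rack in reverse order

### The job

The four parts on the grey stripping rack lie from left to right in the order they came off the shaft, and they go back on in the reverse order. Move all four to the plywood assembly rack in reverse, so that the left-most part ends in the right-most bay, the next in the second bay from the right, and so on (left and right as seen from the robot). Stand each part in the middle of its own bay, the same way up as it stood, and let go of it.

Things in the scene. Friction and masses are not known exactly. Their poses are not given: they have to be found in the camera images.
- spring: plain steel coil compression spring standing on end, 34 mm in diameter and 45 mm tall, about 70 g, rigid; grip it round its coils. It stands upright with its underside on the top of its pad, centred on the pad within 3 mm, at any yaw. Origin: centre of its underside; z up along its axis.
- tube: plain bright steel spacer tube, 32 mm outer and 22 mm inner diameter, 56 mm tall, about 140 g. It stands upright with its underside on the top of its pad, centred on the pad within 3 mm, at any yaw. Origin: centre of its underside; z up along its axis.
- gear: dark steel spur gear lying flat, 44 mm over its teeth and 20 mm thick, with a 28 mm hub on its upper side up to 34 mm and an 18 mm bore, about 180 g; it may be gripped over the teeth at any yaw. It stands upright with its underside on the top of its pad, centred on the pad within 3 mm, at any yaw. Origin: centre of its underside; z up along its axis.
- nut: bright steel hexagon nut lying flat, 36 mm across flats, 41 mm across corners, 22 mm tall, 24 mm hole, about 120 g. The outward normals of its flats point along its x axis and every 60 degrees from it. It stands upright with its underside on the top of its pad, centred on the pad within 3 mm, at any yaw. Origin: centre of its underside; z up along its axis.
- pad_spring: fixed black square rubber pad, 58x58x5 mm, on the stripping rack, that the spring stands on at every start; it marks that part's place in the row. Origin: centre of its underside, which lies on the rack's plate; axes parallel to the rack's.
- pad_tube: fixed black square rubber pad, 58x58x5 mm, on the stripping rack, that the tube stands on at every start; it marks that part's place in the row. Origin: centre of its underside, which lies on the rack's plate; axes parallel to the rack's.
- pad_gear: fixed black square rubber pad, 58x58x5 mm, on the stripping rack, that the gear stands on at every start; it marks that part's place in the row. Origin: centre of its underside, which lies on the rack's plate; axes parallel to the rack's.
- pad_nut: fixed black square rubber pad, 58x58x5 mm, on the stripping rack, that the nut stands on at every start; it marks that part's place in the row. Origin: centre of its underside, which lies on the rack's plate; axes parallel to the rack's.
- strip_rack: full rack: fixed grey steel plate 84 (x) by 280 (y) by 12 mm, with 20 mm high end cheeks, 292 mm over all. Origin: centre of its underside, on the bench; x points away from the robot, y along the row to the robot's left (turned up to 15 degrees). The pads' centres are at x = 0, y = +102, +34, -34, -102 mm; pad tops are 17 mm above the bench.
- build_rack: empty rack: fixed plywood board 84 (x) by 286 (y) by 14 mm; five ribs along x (5 wide, 10 mm high) part it into four bays 63 mm wide, open front and back, a dark square in each. Origin and axes as the grey rack's (underside centre; y to the left). Bay centres: x = 0, y = +102, +34, -34, -102 mm; bay floors 14 mm, rib tops 24 mm above the bench.
There are look-alikes about, which are no part of the job. What is shaped like the gear but turquoise is not meant. Leave any purple look-alike of the tube alone.

How it is judged (in metres and radians):
At the end, for the whole second after the job is handed in: Each part stands in the bay mirroring its first place (left-most to right-most bay and so on), axis within 14 mm of the bay centre along and across the rack, underside within 4 mm of the bay floor, same way up within 0.12 rad, released and at rest (under 0.02 m/s) (((y of pad_spring in the frame of strip_rack between 0.082 and 0.122 m and y of spring in the frame of build_rack between -0.116 and -0.088 m) or (y of pad_spring in the frame of strip_rack between 0.014 and 0.054 m and y of spring in the frame of build_rack between -0.048 and -0.02 m) or (y of pad_spring in the frame of strip_rack between -0.054 and -0.014 m and y of spring in the frame of build_rack between 0.02 and 0.048 m) or (y of pad_spring in the frame of strip_rack between -0.122 and -0.082 m and y of spring in the frame of build_rack between 0.088 and 0.116 m)) and x of spring in the frame of build_rack between -0.014 and 0.014 m and z of spring in the frame of build_rack between 0.01 and 0.018 m and angle between each of spring, tube, gear, nut's own z axis and vertical below 0.12 rad and linear speed of each of spring, tube, gear, nut below 0.02 m/s and contact force between the fingers and spring below 0.05 N and ((y of pad_tube in the frame of strip_rack between 0.082 and 0.122 m and y of tube in the frame of build_rack between -0.116 and -0.088 m) or (y of pad_tube in the frame of strip_rack between 0.014 and 0.054 m and y of tube in the frame of build_rack between -0.048 and -0.02 m) or (y of pad_tube in the frame of strip_rack between -0.054 and -0.014 m and y of tube in the frame of build_rack between 0.02 and 0.048 m) or (y of pad_tube in the frame of strip_rack between -0.122 and -0.082 m and y of tube in the frame of build_rack between 0.088 and 0.116 m)) and x of tube in the frame of build_rack between -0.014 and 0.014 m and z of tube in the frame of build_rack between 0.01 and 0.018 m and contact force between the fingers and tube below 0.05 N and ((y of pad_gear in the frame of strip_rack between 0.082 and 0.122 m and y of gear in the frame of build_rack between -0.116 and -0.088 m) or (y of pad_gear in the frame of strip_rack between 0.014 and 0.054 m and y of gear in the frame of build_rack between -0.048 and -0.02 m) or (y of pad_gear in the frame of strip_rack between -0.054 and -0.014 m and y of gear in the frame of build_rack between 0.02 and 0.048 m) or (y of pad_gear in the frame of strip_rack between -0.122 and -0.082 m and y of gear in the frame of build_rack between 0.088 and 0.116 m)) and x of gear in the frame of build_rack between -0.014 and 0.014 m and z of gear in the frame of build_rack between 0.01 and 0.018 m and contact force between the fingers and gear below 0.05 N and ((y of pad_nut in the frame of strip_rack between 0.082 and 0.122 m and y of nut in the frame of build_rack between -0.116 and -0.088 m) or (y of pad_nut in the frame of strip_rack between 0.014 and 0.054 m and y of nut in the frame of build_rack between -0.048 and -0.02 m) or (y of pad_nut in the frame of strip_rack between -0.054 and -0.014 m and y of nut in the frame of build_rack between 0.02 and 0.048 m) or (y of pad_nut in the frame of strip_rack between -0.122 and -0.082 m and y of nut in the frame of build_rack between 0.088 and 0.116 m)) and x of nut in the frame of build_rack between -0.014 and 0.014 m and z of nut in the frame of build_rack between 0.01 and 0.018 m and contact force between the fingers and nut below 0.05 N); the robot touches nothing.
It also fails if it takes over 93 s, if anything falls off the work surface, if the arm or the gripper's body presses on something with over 40 N, if the wrist force passes 120 N, or if a joint passes its speed limit or range.

### The arm

A 7-joint arm with a two-finger parallel gripper is mounted at the origin on a cart in front of the work surface, level with it; the furniture and walls round the work are solid. World frame = base frame: x ahead of the robot, y to its left, z up, the work surface at z = 0. Lengths are in m, angles in degrees, forces in N, time in s.
With the tool pointing down it reaches from about 0.4 to 0.85 m from the base axis. Payload 6.9 kg.
Tool frame: the origin (TCP) lies midway between the tips of the shut fingers; the grasp point (between the pads) lies 19 mm behind it; z points along the fingers, y is the line along which they close (so a half turn about z gives the same grasp; the last joint's range is limited). The gripper opens to 85 mm and grips with 20 to 120 N. Pads are 22 mm wide; open, the fingers measure 114 mm over their backs; the gripper's body (76 mm by 85 mm) begins 54 mm behind the grasp point. The pads swing forward as they close: fully open they stand 13 mm farther back than shut.
Start: joints at [75.086, 29.078, -13.613, 85.955, 7.202, 65.827, -8.869], TCP at [0.224, -0.584, 0.231] pointing down, gripper open.
Joint ranges: [-176.47, 176.47], [-13.61, 117.27], [-81.72, 77.17], [0.22, 143.17], [-87.28, 267.28], [10, 112.55], [-165.47, 165.47]. Speed limits (degrees/s): [136.94, 136.94, 180, 180, 180, 180, 180].

### API

Orientations are given as [roll, pitch, yaw] about the fixed x, y, z axes, in that order (R = Rz(yaw) Ry(pitch) Rx(roll)).
In Python, from plant import arm, jaws, state, imaging gives the robot as it stands. Calls block until the motion is done:
- arm.move_pose(position, orientation): joint-space move of the TCP to a pose.
- arm.move_l(position, attitude=None, feed=0.15, stop_force=None): straight line of the TCP; attitude=None keeps the orientation; feed is the mean speed in m/s. With stop_force (N) it stops when the force on the tool has changed by that much, and returns True; else False.
- arm.move_j(angles): joint-space move.
- jaws.command_gripper(opening, grasp_force=None): opening from 0.0 (shut) to 1.0 (fully open); grasp_force is the grip in N (None keeps the last); returns when the fingers have stopped.
- arm.sleep(seconds).
- arm.ik(position, orientation): joint angles nearest the present ones, or None.
- state(): the state.
- imaging.grab_frame(name): name is "side" or "top" or "wrist"; returns (picture, depth): 480x640x3 uint8, red, green, blue; 480x640 float32, m along the optical axis (not along the pixel's ray), 0 where there is no reading.
- imaging.camera_params(name): a dict with "camera_matrix" (3x3 intrinsics, pixels), "rvec" (rotation vector, rad) and "tvec" (3), from world to camera coordinates, as OpenCV has them. Camera axes: x right, y down, z forward; pixel columns grow to the right and rows downward; lengths in m; the calibration is good to about 2 mm. A picture is of the moment at which its call begins: read the wrist's pose just before it. camera_params takes no time and is no camera call; for the wrist camera it gives the pose at the moment of the call.
A pose or a line that the arm cannot do raises arm.MotionError and nothing moves.
- arm.sign_off(): hands the job in; it is judged then, once.
Trained networks look in the newest picture that a camera, given by its name, has taken for a name from the list of things; names that differ only in an ending like _2 or _b are one class to them, and where a whole thing is asked for, a point or a joint stands for the part that bears it (a point fixed in the world has none). Each returns a list of dicts, best first, with "confidence" (0 to 1); they miss things now and then, are a little off and sometimes report something else, mostly with a low value. They report only what shows in the picture. A call takes as long as a camera call. They do not tell look-alikes from the thing itself.
- imaging.find_in(camera, target): "extent" ([left, top, right, bottom] in pixels, round what is visible of it).
- imaging.pinpoint(camera, target): "location" ([column, row] in pixels: a listed point, or the origin of a listed thing).
The state is a dict: "t": time; "q": joint angles; "qvel": joint speeds; "tau": joint torques, N m; "position": TCP position; "orientation": TCP orientation; "force": force on the tool from outside, world axes, zero at the start; "moment": the same for the moment, N m; "finger_gap": opening from 0.0 (shut) to 1.0 (fully open); "grip_force": force on a finger pad.
Only numpy, scipy, OpenCV 4.12 (cv2) and the standard library are available. Lean on these libraries where they do the work, as an engineer would, in place of code of your own. Each camera call takes 0.05 s, during which the arm holds its last target. There are 200 camera calls.

## Working session

There is one attempt and no reset: what is moved stays moved. The work goes in short steps, each a Python script; the robot and the scene stay as the last script left them, time stands still between calls to the robot, and variables do not carry over. Pictures are saved under pics/ and viewed, at most 14 in all, crops included, and the job is handed in when it is done.

```bash
mkdir -p pics; cat > h.py <<'E'
import numpy as np, cv2
from plant import arm, jaws, state, imaging
def cam(n):
    p=imaging.camera_params(n); R=cv2.Rodrigues(np.array(p["rvec"],float))[0]
    return np.array(p["camera_matrix"],float),R,np.array(p["tvec"],float).ravel()
def ray(n,uv,z,c=None):
    K,R,t=c or cam(n); d=R.T@np.linalg.inv(K)@[uv[0],uv[1],1]; o=-R.T@t
    return o+d*(z-o[2])/d[2]
def cloud(depth,c):
    K,R,t=c; v,u=np.mgrid[0:480,0:640]
    P=np.stack([(u-K[0,2])/K[0,0]*depth,(v-K[1,2])/K[1,1]*depth,depth],-1)
    return (P-t)@R
def save(n,im): cv2.imwrite("pics/"+n,im[:,:,::-1])
E
python3 - <<'E'
from h import *
for n in("top","side"):
    c=cam(n); im,d=imaging.grab_frame(n); save(n+"0.png",im); np.savez(n+"0.npz",im=im,d=d)
    print(n,(-c[1].T@c[2]).round(3))
    for o in("spring","tube","gear","nut","pad_spring","pad_tube","pad_gear","pad_nut","strip_rack","build_rack"):
        z={"s":.017,"t":.017,"g":.017,"n":.017,"p":.012,"b":0}[o[0]]
        if o=="strip_rack": z=0
        print(o,[(np.round(r["location"]).tolist(),round(r["confidence"],2),ray(n,r["location"],z,c)[:2].round(3).tolist()) for r in imaging.pinpoint(n,o)])
print(state()["t"])
E
```

```text
top [ 0.448 -0.013  1.002]
spring [([353.0, 212.0], 0.58, [0.574, -0.096])]
tube [([491.0, 267.0], 0.62, [0.464, -0.372]), ([421.0, 219.0], 0.61, [0.56, -0.232])]
gear [([427.0, 276.0], 0.88, [0.446, -0.243]), ([383.0, 217.0], 0.69, [0.563, -0.156]), ([380.0, 277.0], 0.57, [0.444, -0.15])]
nut [([458.0, 226.0], 0.7, [0.546, -0.307])]
pad_spring [([351.0, 214.0], 0.74, [0.571, -0.092]), ([388.0, 219.0], 0.73, [0.561, -0.168])]
pad_tube [([420.0, 219.0], 0.9, [0.562, -0.231])]
pad_gear [([385.0, 220.0], 0.67, [0.559, -0.161])]
pad_nut [([449.0, 225.0], 0.89, [0.548, -0.29]), ([387.0, 220.0], 0.56, [0.559, -0.165])]
strip_rack [([404.0, 219.0], 0.9, [0.561, -0.202])]
build_rack [([208.0, 232.0], 0.85, [0.535, 0.198])]
side [0.149 0.626 0.675]
spring [([311.0, 235.0], 0.6, [0.578, -0.103])]
tube [([403.0, 191.0], 0.72, [0.461, -0.371]), ([343.0, 209.0], 0.69, [0.559, -0.228])]
gear [([374.0, 246.0], 0.94, [0.436, -0.132]), ([326.0, 221.0], 0.63, [0.574, -0.165]), ([389.0, 224.0], 0.51, [0.439, -0.224]), ([359.0, 192.0], 0.27, [0.556, -0.312])]
nut [([361.0, 195.0], 0.61, [0.547, -0.304])]
pad_spring [([314.0, 241.0], 0.71, [0.565, -0.095])]
pad_tube [([346.0, 209.0], 0.78, [0.557, -0.237]), ([359.0, 193.0], 0.25, [0.557, -0.318])]
pad_gear [([329.0, 223.0], 0.74, [0.567, -0.169])]
pad_nut [([357.0, 197.0], 0.44, [0.554, -0.296])]
strip_rack [([338.0, 220.0], 0.71, [0.561, -0.202]), ([312.0, 238.0], 0.16, [0.583, -0.114])]
build_rack [([251.0, 344.0], 0.72, [0.53, 0.204])]
1.1
```

View pics/top0.png

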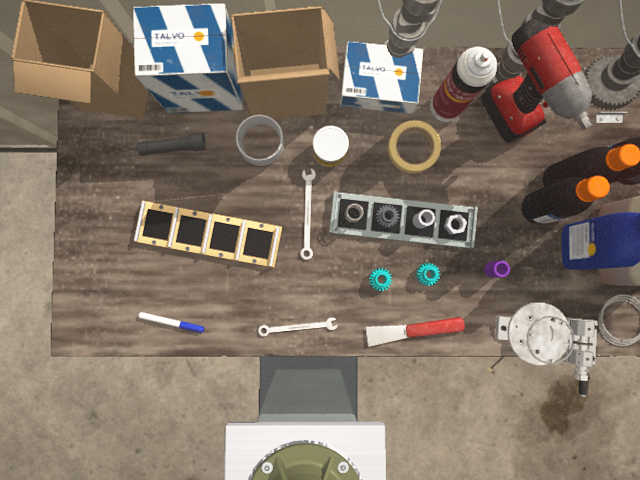

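View pics/side0.png

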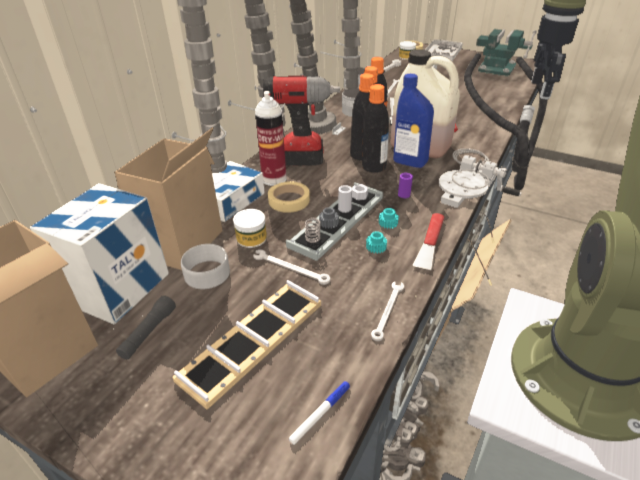

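The row from left to right, in top-view pixels, is spring (353,212), gear (387,215), tube (424,217) and nut (457,225), all on the grey rack at (404,219). The empty plywood rack is at (208,232).

These could be mistaken for the targets:
- **Gear:** turquoise gears at (380,279) and (429,274). I take the dark one at (387,215), on the rack.
- **Tube:** purple tube at (498,269). I take the bright one at (424,217), on the rack.
- **Other rings:** the grey ring at (260,139) and the tape at (415,146) are neither.

Next I'll get the geometry from depth and check the choice in one crop.

```bash
python3 - <<'E'
from h import *
f=np.load("top0.npz"); im,d=f["im"],f["d"]; c=cam("top"); P=cloud(d,c); z=P[...,2]
ok=d>0
print("bench z",np.median(z[290:300,300:350]))
def reg(x0,x1,y0,y1): 
    m=np.zeros((480,640),bool); m[y0:y1,x0:x1]=1; return m&ok
def rect(m):
    r=cv2.minAreaRect((P[m][:,:2]*1000).astype(np.float32)); return r
print("strip",rect(reg(322,485,185,255)&(z>.007)&(z<.08)))
print("build",rect(reg(125,290,190,275)&(z>.008)&(z<.04)))
for n,(u,v),zt in(("spring",(353,212),.062),("gear",(387,215),.051),("tube",(424,217),.073),("nut",(457,224),.039)):
    m=reg(u-16,u+16,v-16,v+16)&(abs(z-zt)<.006)
    q=P[m][:,:2]; print(n,m.sum(),q.mean(0).round(4),((q.max(0)+q.min(0))/2).round(4),np.ptp(q,axis=0).round(3),z[m].mean().round(4))
a=cv2.resize(im[185:255,322:485],None,fx=4.8,fy=4.8,interpolation=2); save("crop0.png",a)
E
```

```text
bench z -0.0020631345100641466
strip ((559.1201782226562, -197.35707092285156), (292.21539306640625, 84.31324768066406), 83.8545150756836)
build ((529.6417236328125, 195.09603881835938), (286.3141174316406, 84.14742279052734), 79.5362548828125)
spring 90 [ 0.5685 -0.0952] [ 0.5686 -0.095 ] [0.032 0.033] 0.0591
gear 99 [ 0.5642 -0.1622] [ 0.5642 -0.1622] [0.028 0.026] 0.0487
tube 118 [ 0.5566 -0.2304] [ 0.5568 -0.2302] [0.029 0.031] 0.0709
nut 183 [ 0.5481 -0.2977] [ 0.5483 -0.2984] [0.036 0.038] 0.0371
```

View pics/crop0.png

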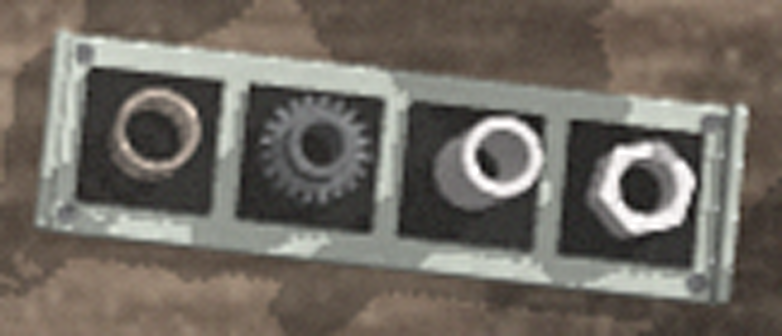

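The crop shows the four real parts on their pads: bright spring (155,135), dark gear (315,145), bright tube (500,155) and bright nut (645,190). None of them is turquoise or purple. Next I'll check reachability and take a wrist view over the rack.

```bash
python3 - <<'E'
from h import *
print(state()["orientation"])
for yb,yc in((84,79.5),(-96,-100.5)):
    for p,y in(([.568,-.095],yb),([.548,-.298],yb),([.548,.095],yc),([.511,.295],yc)):
        q=[arm.ik([*p,h],[180,0,y]) for h in(.03,.2)]
        print(y,p,[None if a is None else np.round(a).tolist() for a in q])
E
```

```text
[-1.79996796e+02  5.17533176e-04  2.09570900e+01]
84 [0.568, -0.095] [[27.0, 41.0, -32.0, 107.0, 32.0, 42.0, -29.0], [34.0, 30.0, -42.0, 96.0, 23.0, 62.0, -21.0]]
84 [0.548, -0.298] [[41.0, 42.0, -24.0, 99.0, 23.0, 44.0, -1.0], [45.0, 32.0, -32.0, 89.0, 18.0, 64.0, 3.0]]
79.5 [0.548, 0.095] [[7.0, 39.0, -30.0, 110.0, 31.0, 39.0, -53.0], [18.0, 30.0, -48.0, 99.0, 25.0, 62.0, -48.0]]
79.5 [0.511, 0.295] [[-7.0, 44.0, -42.0, 104.0, 40.0, 47.0, -80.0], [7.0, 43.0, -74.0, 94.0, 43.0, 76.0, -84.0]]
-96 [0.568, -0.095] [[-27.0, 57.0, 66.0, 107.0, -61.0, 61.0, -121.0], [-29.0, 41.0, 66.0, 97.0, -39.0, 69.0, -139.0]]
-96 [0.548, -0.298] [[18.0, 42.0, 14.0, 99.0, -14.0, 41.0, -147.0], [19.0, 31.0, 12.0, 89.0, -7.0, 61.0, -153.0]]
-100.5 [0.548, 0.095] [[26.0, 55.0, -70.0, 109.0, 60.0, 63.0, 100.0], [28.0, 39.0, -70.0, 99.0, 38.0, 71.0, 118.0]]
-100.5 [0.511, 0.295] [[5.0, 57.0, -70.0, 104.0, 60.0, 66.0, 83.0], [6.0, 42.0, -70.0, 94.0, 41.0, 74.0, 98.0]]
```

```bash
python3 - <<'E'
from h import *
arm.move_pose([.52,-.197,.30],[180,0,84])
c=cam("wrist"); im,d=imaging.grab_frame("wrist"); save("w0.png",im); np.savez("w0.npz",im=im,d=d,K=c[0],R=c[1],t=c[2])
print(state()["t"],(-c[1].T@c[2]).round(3),c[1][2].round(2))
for o in("spring","gear","tube","nut"):
    print(o,[(np.round(r["location"]).tolist(),round(r["confidence"],2),ray(0,r["location"],.017,c)[:2].round(4).tolist()) for r in imaging.pinpoint("wrist",o)])
P=cloud(d,c);z=P[...,2]
print("bench",np.percentile(z[d>0],[5,20,50]).round(4))
for n,g,zt in(("spring",(.5685,-.0952),.062),("gear",(.5642,-.1622),.051),("tube",(.5566,-.2304),.073),("nut",(.5481,-.2977),.039)):
    m=(d>0)&(np.hypot(P[...,0]-g[0],P[...,1]-g[1])<.03)&(abs(z-zt)<.005)
    q=P[m][:,:2]
    if m.sum(): print(n,m.sum(),cv2.minEnclosingCircle((q*1000).astype(np.float32)),z[m].mean().round(4))
E
```

```text
2.9417 [ 0.527 -0.12   0.441] [-0.03 -0.31 -0.95]
spring [([362.0, 81.0], 0.84, [0.5708, -0.0953])]
gear [([362.0, 151.0], 0.89, [0.5649, -0.1637]), ([268.0, 233.0], 0.72, [0.4536, -0.2424]), ([247.0, 149.0], 0.69, [0.4446, -0.1489])]
tube [([294.0, 330.0], 0.85, [0.4654, -0.3698]), ([360.0, 216.0], 0.81, [0.5577, -0.2345])]
nut [([357.0, 270.0], 0.93, [0.5488, -0.2988]), ([357.0, 212.0], 0.46, [0.5546, -0.2293]), ([362.0, 80.0], 0.24, [0.5706, -0.0939])]
bench [-9.213e-01 -1.900e-03 -1.000e-04]
spring 444 ((569.3843994140625, -95.7752914428711), 16.72111701965332) 0.0601
gear 384 ((565.0374145507812, -163.04116821289062), 13.910367012023926) 0.05
tube 445 ((557.463134765625, -231.3015899658203), 15.950233459472656) 0.0719
nut 552 ((548.9833984375, -298.6609191894531), 20.349897384643555) 0.0379
```

View pics/w0.png

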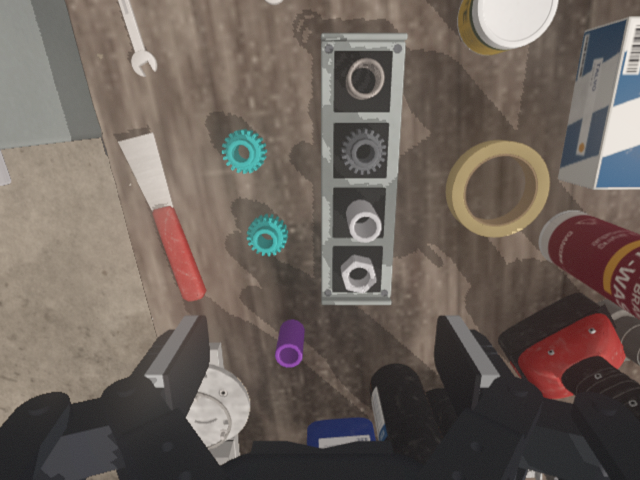

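Both cameras agree on all four parts within about 1 mm. I'll fit the nut's yaw, then move the spring first.

```bash
cat >> h.py <<'E'
B0=np.array([.5300,.1948]); BY=-10.46; SY=-6.15
def bay(y):
    a=np.radians(BY); return B0+y*np.array([-np.sin(a),np.cos(a)])
def transfer(xy,yaw,z,y):
    D=lambda a:[180,0,a]
    b=bay(y); yb=90+BY
    arm.move_pose([*xy,.15],D(yaw)); arm.move_l([*xy,z],feed=.12)
    jaws.command_gripper(0.0,50); s=state(); print("grip",s["finger_gap"],s["grip_force"],s["position"],s["t"])
    arm.move_l([*xy,.15],feed=.15)
    arm.move_pose([*b,.15],D(yb)); s=state(); print("carry",s["finger_gap"],s["grip_force"])
    arm.move_l([*b,.05],feed=.15)
    hit=arm.move_l([*b,z-.003],feed=.05,stop_force=6); print("hit",hit,state()["position"])
    jaws.command_gripper(1.0); arm.move_l([*b,.15],feed=.2); print("t",state()["t"])
E
python3 - <<'E'
from h import *
f=np.load("w0.npz"); d=f["d"]; P=cloud(d,(f["K"],f["R"],f["t"]))
m=(d>0)&(np.hypot(P[...,0]-.549,P[...,1]+.2987)<.03)&(abs(P[...,2]-.039)<.005)
q=P[m][:,:2]
w=[sum(np.ptp(q@[np.cos(a),np.sin(a)]) for a in np.radians([t,t+60,t+120])) for t in range(60)]
print("nut flat normals deg",int(np.argmin(w)),min(w)/3,max(w)/3)
transfer([.5693,-.0957],90+SY,.024,-.102)
E
```

```text
nut flat normals deg 10 0.03631905911578 0.040218558917932364
grip 0.3824859163573872 49.28448890270374 [ 0.56952196 -0.0957699   0.02449388] 5.65
carry 0.3790921301260872 49.535037790633396
hit True [0.51110242 0.09433719 0.02143467]
t 10.2083
```

```bash
python3 - <<'E'
from h import *
transfer([.5650,-.1630],90+SY,.018,-.034)
im,d=imaging.grab_frame("top"); save("top1.png",im[180:300,100:500].repeat(2,0).repeat(2,1))
E
```

```text
grip 0.5021043966214589 50.24792432785034 [ 0.56523193 -0.16313761  0.01874823] 12.9583
carry 0.5032845340331555 50.864744782447815
hit True [0.5233114  0.16112067 0.0157486 ]
t 18.0333
```

View pics/top1.png

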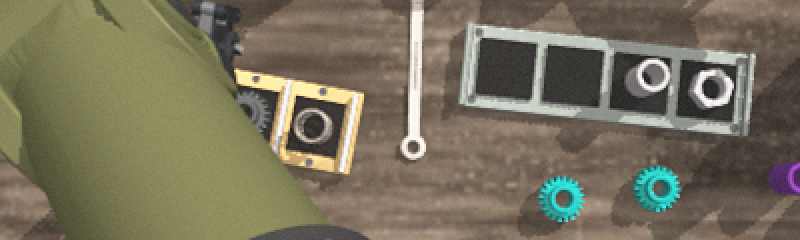

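The spring stands in the right-most bay at crop pixel (313,125). The gear is in the next bay at (253,112), partly hidden by the arm. The tube and nut are still on their pads and haven't been disturbed.

```bash
python3 - <<'E'
from h import *
transfer([.5574,-.2312],90+SY,.024,.034)
transfer([.5489,-.2987],100,.018,.102)
arm.move_pose([.50,-.05,.32],[180,0,80])
im,d=imaging.grab_frame("top"); save("top2.png",im[180:300,100:500].repeat(2,0).repeat(2,1))
c=cam("top"); P=cloud(d,c)
a=np.radians(BY); R=np.array([[np.cos(a),-np.sin(a)],[np.sin(a),np.cos(a)]])
for n,y,zt in(("spring",-.102,.057),("gear",-.034,.046),("tube",.034,.068),("nut",.102,.034)):
    b=bay(y); m=(d>0)&(np.hypot(P[...,0]-b[0],P[...,1]-b[1])<.03)&(abs(P[...,2]-zt)<.005)
    q=(P[m][:,:2]-B0)@R
    print(n,m.sum(),(q.min(0)+q.max(0))/2-[0,y] if m.sum() else None,P[m][:,2].mean(),P[m][:,2].std())
s=state();print(s["t"],s["force"])
E
```

```text
grip 0.36453954302800906 49.42133020609617 [ 0.55762696 -0.23132823  0.02448994] 21.3
carry 0.36539555981241606 49.50031992048025
hit True [0.53581561 0.22785713 0.02147461]
t 26.725
grip 0.4112441273858835 50.539458990097046 [ 0.54924617 -0.29885855  0.01856226] 30.4
carry 0.4063571363276121 49.860278964042664
hit True [0.54802899 0.29465602 0.01555157]
t 36.425
spring 92 [-0.00265851 -0.00023674] 0.05613598175354424 0.0018316374967140107
gear 100 [-0.00204617 -0.00046669] 0.04586880516150894 0.0020487957156522757
tube 129 [-0.00162184 -0.00072864] 0.06749057730636221 0.0016216337417728874
nut 194 [-0.00189257 -0.0010287 ] 0.033769980899782684 0.0018209646109469551
37.9167 [ 0.48345356 -0.15259518 -0.39170021]
```

View pics/top2.png

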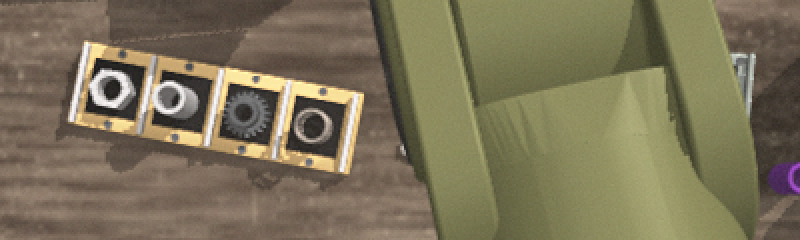

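From left to right the plywood rack now holds nut (111,88), tube (177,98), gear (246,113) and spring (313,125). Each stands upright within 3 mm of its bay centre, at the right height (depth reading 0–2 mm low, as on the bench), and the gripper is clear.

```bash
python3 -c "
from h import *
print(arm.sign_off())"
```

```text
the job is handed in; nothing more can be done
None
```

All four parts are on the plywood rack in reverse order (left to right: nut, tube, gear, spring), upright, released and within about 3 mm of their bay centres; I handed the job in at about 38 s of robot time, and no verdict came back.

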